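# Slide the bottle carrier back to its parking place

### The arm

A 6-joint arm with a two-finger parallel gripper is mounted at the origin on the work surface. World frame = base frame: x ahead of the robot, y to its left, z up, the work surface at z = 0. Lengths are in m, angles in degrees, forces in N, time in s.
With the tool pointing down it reaches from about 0.425 to 0.925 m from the base axis. Payload 12.5 kg.
Tool frame: the origin (TCP) lies midway between the tips of the shut fingers; the grasp point (between the pads) lies arm.grip_point_offset behind it (arm.grip_point_offset is the distance from the TCP to the grasp point, in m); z points along the fingers, y is the line along which they close (so a half turn about z gives the same grasp; the last joint's range is limited). The gripper opens to 85 mm and grips with 20 to 120 N. Pads are 22 mm wide; open, the fingers measure 114 mm over their backs; the gripper's body (76 mm by 85 mm) begins 54 mm behind the grasp point. The pads swing forward as they close: fully open they stand 13 mm farther back than shut.
Start: joints at [62.246, 28.126, 89.318, -0, 62.55, -6.05], TCP at [0.231, 0.581, 0.231] pointing down, gripper open.
Joint ranges: [-177.58, 177.58], [-47.91, 125.51], [2.72, 160], [-65.01, 245.01], [3.68, 167.84], [-153.87, 153.87]. Speed limits (degrees/s): [127.2, 127.2, 159.86, 180, 180, 180].

### API

Orientations are given as [roll, pitch, yaw] about the fixed x, y, z axes, in that order (R = Rz(yaw) Ry(pitch) Rx(roll)).
In Python, from cell import arm, cams gives the robot as it stands.
- The arm moves only by the tool play_rows, never from a script. Its argument "motion" is a list of rows, each a list of 2 entries, a list of its own where there are three numbers: the shift along the tool's x, y, z in cm, then the turn, a rotation vector about the tool's x, y, z in degrees. In form: [[[tx, ty, tz], [rx, ry, rz]], ...]. A call has 1 to 10 rows; each row is the pose to reach, as a shift and turn from the pose commanded when the call began, along the tool's axes at that moment; what a row does not reach only later rows make up. A row lasts 1/10 s, in which the tool goes at most 50 mm and 8.59 degrees, less where a joint would pass 70% of its speed; a pose out of reach is approached as far as the arm can. A call with a gripper value outside its range is refused whole. "jaw" is the gripper command: -1 is fully open, 1 is shut, values between are in proportion, set as the call begins (left out, the last holds). The fingers move at their own pace and stop on an object; "force" is the grip in N (left out, the last holds). Time passes only in rows, so rows that repeat a pose let the fingers close. It gives the time, the measured TCP pose, the force, the opening and the grip force at its end, in the units of the state.
- arm.sense(): the state, without advancing time (a new reading comes with each control period).
- cams.grab_frame(name): name is "scene" or "top" or "wrist"; returns (picture, depth): 480x640x3 uint8, red, green, blue; 480x640 float32, m along the optical axis (not along the pixel's ray), 0 where there is no reading.
- cams.get_calibration(name): a dict with "intrinsics" (3x3 intrinsics, pixels), "distortion" ([k1, k2, p1, p2, k3] as OpenCV has them; the pictures are not rectified), "cam_to_world" (4x4, takes a point from camera to world coordinates); the wrist camera has in their place "T_tool_cam" (4x4, takes a point from camera to tool coordinates, whose origin is the TCP and whose axes are the flange's). Camera axes: x right, y down, z forward; pixel columns grow to the right and rows downward; lengths in m; the calibration is good to about 2 mm. A picture is of the moment at which its call begins: read the wrist's pose just before it. get_calibration takes no time and is no camera call.
- arm.job_done(): hands the job in; it is judged then, once.
The state is a dict: "time_s": time; "qpos": joint angles; "qd": joint speeds; "tau": joint torques, N m; "ee_pos": TCP position; "tool_rot": TCP orientation; "wrist_force": force on the tool from outside, world axes, zero at the start; "wrist_torque": the same for the moment, N m; "grip_width": finger opening in m; "grasp_force": force on a finger pad.
Only numpy, scipy, OpenCV 4.12 (cv2) and the standard library are available. Lean on these libraries where they do the work, as an engineer would, in place of code of your own. Each camera call takes 0.05 s, during which the arm holds its last target. There are 200 camera calls.

### The job

Push the tall wooden bottle carrier back to its parking place: its back flat against the service ledge at the rear of the bench, standing between the two tape side lines. It is narrow, top-heavy and full, so push it from outside and only low, on the wood around its foot, so that it slides without rocking. Do not lift it or reach into it, do not touch the bottles, the tall ends or the carrying bar, and leave the other things on the bench where they are.

Things in the scene. Friction and masses are not known exactly. Their poses are not given: they have to be found in the camera images.
- carrier: Wooden bottle carrier with three amber bottles, 138 mm deep (its x) by 276 mm wide (y), 280 mm tall, about 2.2 kg; takes 9 to 18 N to slide. Origin: centre of the underside, on the bench; x points to its back, z up. Starts 110 to 155 mm in front of its parking place, up to 50 mm to one side, turned up to 0.22 rad. Pushed higher than about 90 mm it may tip over its far edge.
- front_rail (a point): Middle of the outer face of the carrier's front bottom rail: x = -69 mm, y = 0, z = 30 mm in the carrier. Timber rails, 28 mm thick and 65 mm high, run along its whole front and back at the foot; with the ends, of the same height, they form a straight-sided box over the footprint, open above. The bottles stand 28 to 38 mm in from the rails' outer faces.
- uprights: The upper part fixed to the carrier, not to be touched: two tall end panels (at y = +-134 mm, from 65 to 280 mm high, 70 mm deep at the foot, narrowing upward) and the round carrying bar, 23 mm thick, along y at 258 mm height. Same origin and axes as the carrier.
- bottle0: Amber glass bottle with a black cap, 72 mm diameter, 212 mm tall, standing loose in the left cell (y = +88 mm) of the carrier, on its floor 10.5 mm above the bench. Cells are 82 mm square. Origin: centre of the underside.
- bottle1: The same bottle in the middle cell (y = 0).
- bottle2: The same bottle in the right cell (y = -88 mm).
- back_left (a point): Outer left corner of the carrier's back rail: x = +69 mm, y = +138 mm, z = 30 mm in the carrier.
- back_right (a point): Outer right corner of the carrier's back rail: x = +69 mm, y = -138 mm, z = 30 mm in the carrier.
- bay: Parking place: flat black tape 24 mm wide on the bench, two side lines from the ledge and a front line. Inner edges of the side lines are 320 mm apart (the carrier is 276 mm wide). Origin: on the bench, where the parked carrier's origin belongs, 69 mm in front of the ledge; x points to the ledge (always along the robot's x), y to the left.
- ledge: Fixed service ledge along the rear of the bench, 1200 mm long (y), 130 mm deep, 117 mm high, with gas taps on top. Origin: at bench level in the middle of its flat vertical front face, which runs along y and which the carrier's back rail meets.
- colorimeter: Fixed grey instrument, 200 mm deep, 260 mm wide, 205 mm high with its meter, beside the parking place on either side. Origin: centre of the underside.
- stirrer: Fixed white hotplate stirrer, 200 mm deep, 160 mm wide, 97 mm high, on the other side of the parking place. Origin: centre of the underside.
- wash_bottle: Loose white wash bottle, 62 mm diameter, 180 mm high with its bent spout. Origin: centre of the underside. Leave it.
- beaker: Loose glass beaker, 66 mm diameter (72 mm at the rim), 92 mm high. Origin: centre of the underside. Leave it.
- jar: Loose small amber jar, 54 mm diameter, 75 mm high. Origin: centre of the underside. Leave it.
Mind the look-alikes: they are no part of the job. Leave any green look-alike of the bottle1 alone.

How it is judged (in metres and radians):
At the end, for the whole second after the job is handed in: Both rear corners of the carrier are within 8 mm of the ledge's front face, its centre is within 24 mm of the middle between the side lines, it stands flat on the bench and still, and the three bottles stand upright in their cells (x of each of back_left, back_right in the frame of ledge above -0.008 m and y of carrier in the frame of bay between -0.024 and 0.024 m and angle between the x axis of carrier and the x axis of bay, either way round below 0.06 rad and angle between carrier's own z axis and vertical below 0.03 rad and height (world z) of carrier below 0.004 m and linear speed of carrier below 0.01 m/s and angular speed of carrier below 0.05 rad/s and angle between each of bottle0, bottle1, bottle2's own z axis and vertical below 0.12 rad and y of bottle0 in the frame of carrier between 0.068 and 0.108 m and linear speed of each of bottle0, bottle1, bottle2 below 0.02 m/s and y of bottle1 in the frame of carrier between -0.02 and 0.02 m and y of bottle2 in the frame of carrier between -0.108 and -0.068 m); the robot touches nothing.
It fails at once if the carrier rocks or tips by more than 0.1 rad (angle between carrier's own z axis and vertical above 0.1 rad).
It fails at once if the carrier is lifted off the bench (12 mm) (height (world z) of carrier above 0.012 m).
It fails at once if the robot touches the tall ends, the carrying bar or a bottle of the carrier (over 1 N) (contact force between any of the fingers, the arm and uprights above 1 N or contact force between any of the fingers, the arm and bottle0 above 1 N or contact force between any of the fingers, the arm and bottle1 above 1 N or contact force between any of the fingers, the arm and bottle2 above 1 N).
It fails at once if the hand reaches into the carrier or pinches one of its rails (x of the grasp point in the frame of carrier between -0.064 and 0.064 m and y of the grasp point in the frame of carrier between -0.134 and 0.134 m and height (world z) of the grasp point below 0.24 m).
It fails at once if another thing on the bench is moved by more than 15 mm (distance of any of wash_bottle, beaker, jar from where it was at the start of the episode above 0.015 m).
It also fails if it takes over 51 s, if anything falls off the work surface, if the arm or the gripper's body presses on something with over 40 N, if the wrist force passes 120 N, or if a joint passes its speed limit or range.

## Working session

There is one attempt and no reset: what is moved stays moved. The work goes in short steps, Python scripts to look and compute and a tool call to move; the robot and the scene stay as the last step left them, time stands still between calls to the robot, and variables do not carry over. Pictures are saved under pics/ and viewed, at most 10 in all, crops included, and the job is handed in when it is done.

Besides the shell and the picture viewer there is one more tool, called after "Call:" as a command line: name --argument value ..., lists and objects as JSON in quotes. play_rows: Moves the arm, as the interface text tells. Its arguments: {"type":"object","properties":{"motion":{"type":"array","items":{"type":"array"}},"jaw":{"type":"number"},"force":{"type":"number"}},"required":["motion"]}

```bash
mkdir -p pics; cat > h.py <<'E'
import numpy as np, cv2
from cell import arm, cams
def cloud(name):
    im,d=cams.grab_frame(name); c=cams.get_calibration(name)
    K=np.array(c["intrinsics"]);D=np.array(c["distortion"],float)
    v,u=np.mgrid[0:480,0:640]
    p=cv2.undistortPoints(np.stack([u,v],-1).reshape(-1,1,2).astype(float),K,D).reshape(480,640,2)
    P=np.dstack([p*d[...,None],d,np.ones_like(d)])@np.array(c["cam_to_world"]).T
    P=P[...,:3].copy(); P[d==0]=np.nan
    return im,P
E
python3 - <<'E'
from h import *
for n in("top","scene"):
    im,P=cloud(n); cv2.imwrite(f"pics/{n}.png",im[...,::-1]); np.savez(f"{n}.npz",im=im,P=P)
    print(n,np.round(cams.get_calibration(n)["cam_to_world"],3).tolist())
    for r in range(40,480,80): print([np.round(P[r,c],2).tolist() for c in range(40,640,140)])
print(arm.sense(), arm.grip_point_offset)
E
```

```text
top [[0.002, -0.998, 0.057, 0.507], [-1.0, -0.003, -0.013, -0.013], [0.013, -0.056, -0.998, 1.218], [0.0, 0.0, 0.0, 1.0]]
[[1.52, 1.2, -0.75], [1.53, 0.58, -0.75], [1.54, -0.05, -0.75], [1.54, -0.68, -0.75], [1.55, -1.32, -0.76]]
[[0.91, 0.73, 0.0], [0.87, 0.32, 0.12], [0.85, -0.03, 0.2], [0.88, -0.39, 0.11], [0.92, -0.81, 0.0]]
[[0.69, 0.73, -0.01], [0.67, 0.31, 0.12], [0.69, -0.03, 0.0], [0.68, -0.39, 0.1], [0.7, -0.81, 0.0]]
[[0.47, 0.72, -0.0], [0.47, 0.34, -0.0], [0.48, -0.03, -0.0], [0.48, -0.42, -0.0], [0.48, -0.8, -0.0]]
[[0.26, 0.71, 0.0], [0.26, 0.34, -0.0], [0.26, -0.04, 0.0], [0.26, -0.41, 0.0], [0.26, -0.79, 0.0]]
[[0.06, 0.7, 0.0], [0.05, 0.34, -0.0], [0.11, -0.03, 0.16], [0.05, -0.41, -0.0], [0.05, -0.78, 0.0]]
scene [[0.351, 0.705, -0.617, 1.369], [0.936, -0.271, 0.224, -0.277], [-0.01, -0.656, -0.755, 1.01], [0.0, 0.0, 0.0, 1.0]]
[[-0.58, -0.61, 0.1], [-0.45, -0.15, 0.08], [-0.44, 0.37, -0.02], [-0.44, 1.02, -0.14], [0.09, 1.22, 0.07]]
[[-0.25, -0.65, 0.0], [-0.1, -0.23, 0.0], [0.07, 0.18, 0.0], [0.23, 0.6, -0.0], [0.35, 1.06, -0.04]]
[[0.15, -0.66, 0.01], [0.27, -0.
[... 364 characters left out ...]
09, 0.79, -0.75]]
{'time_s': 0.1, 'qpos': array([ 6.22451270e+01,  2.81601629e+01,  8.93466500e+01,  8.11964689e-04,
        6.25511821e+01, -6.04857286e+00]), 'qd': array([-0.04236868, -0.10795245,  0.01273336,  0.03309877,  0.06342316,
       -0.04204006]), 'tau': array([ 1.90566803e-03, -6.19440007e+01, -2.62022978e+01, -1.44144547e-04,
        2.99490268e-03,  1.28071625e-05]), 'ee_pos': array([0.23101579, 0.58051558, 0.23079184]), 'tool_rot': array([-1.79942404e+02, -6.82718795e-03,  1.58293322e+02]), 'wrist_force': array([-0.07166748,  0.34994073,  0.45315034]), 'wrist_torque': array([ 0.02142499, -0.00124149,  0.04024637]), 'grasp_force': 0.0, 'grip_width': 0.08574721699841474} 0.0187
```

View pics/top.png

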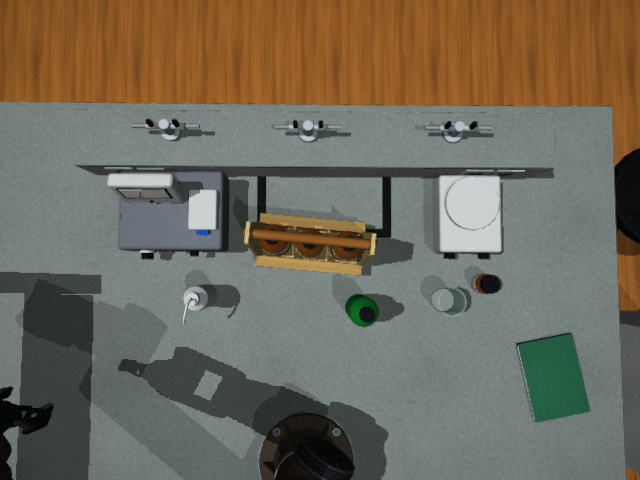

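View pics/scene.png

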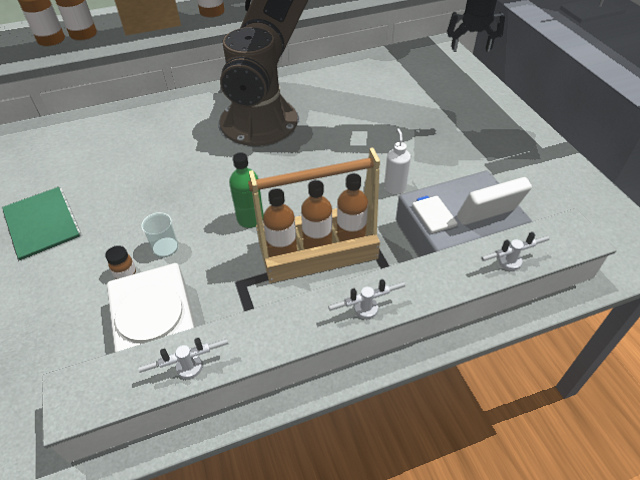

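Top view: the carrier is at (311,243), with amber bottles. The green look-alike is at (362,310), the wash bottle at (195,298), the beaker at (443,300) and the jar at (488,284). The tape lines are at columns 262 and 387. The carrier has to go forward, slightly to the right, and be straightened.

```bash
python3 - <<'E'
from h import *
z=np.load("top.npz");im,P=z["im"],z["P"]
hsv=cv2.cvtColor(im,cv2.COLOR_RGB2HSV).astype(int);X,Y,Z=P[...,0],P[...,1],P[...,2]
v,u=np.mgrid[0:480,0:640]
cr=(u>235)&(u<390)&(v>205)&(v<282)
m=cr&(Z>.052)&(Z<.075)&(hsv[...,1]>60)&(hsv[...,2]>90)
pts=np.c_[X[m],Y[m]].astype(np.float32); print("rail n",len(pts),cv2.minAreaRect(pts),pts.min(0),pts.max(0))
b=cv2.boxPoints(cv2.minAreaRect(pts));print(b)
bar=cr&(Z>.24)&(Z<.29);q=np.c_[X[bar],Y[bar]].astype(np.float32);print("bar",len(q),cv2.minAreaRect(q),cv2.boxPoints(cv2.minAreaRect(q)))
t=(Z<.01)&(Z>-.015)&(hsv[...,2]<45)&(v>170)&(v<245)
for a,c in((250,280),(375,400)):
    k=t&(u>a)&(u<c)&(v<210); print("tape",np.percentile(Y[k],[3,50,97]),k.sum())
for c in(290,340,410):
    col=[(r,*np.round(P[r,c][[0,2]],3)) for r in range(160,182,2)];print(c,col)
# objects
for n,(a,b2,c,d) in dict(green=(335,385,285,335),wash=(175,215,280,330),beaker=(425,470,280,320),jar=(470,505,265,300),carr=(235,390,205,285)).items():
    k=(u>a)&(u<b2)&(v>c)&(v<d)&(Z>.02)
    print(n,np.nanpercentile(X[k],[1,99]),np.nanpercentile(Y[k],[1,99]),np.nanmax(Z[k]))
z=np.load("scene.npz");im,P=z["im"],z["P"];X,Y,Z=P[...,0],P[...,1],P[...,2]
k=(X>.55)&(X<.85)&(Y>-.2)&(Y<.25)&(Z>.058)&(Z<.07)
print("scene rail",cv2.minAreaRect(np.c_[X[k],Y[k]].astype(np.float32)))
cv2.imwrite("pics/crop.png",cv2.resize(np.load("top.npz")["im"][190:330,160:420,::-1],(780,420)))
E
```

```text
rail n 2266 ((0.570803165435791, -0.00789371132850647), (0.2758392095565796, 0.13741956651210785), 84.9271240234375) [ 0.49264547 -0.15079409] [0.6507254 0.134705 ]
[[ 0.49016726 -0.13919759]
 [ 0.6270486  -0.15134859]
 [ 0.6514391   0.12341017]
 [ 0.5145577   0.13556117]]
bar 1585 ((0.5709289908409119, -0.007706448435783386), (0.28665077686309814, 0.05096627026796341), 85.00152587890625) [[ 0.53305495 -0.14826646]
 [ 0.5838274  -0.1527071 ]
 [ 0.60880303  0.13285357]
 [ 0.5580306   0.1372942 ]]
tape [0.1165402  0.12627219 0.13627499] 272
tape [-0.22771301 -0.21772301 -0.20777075] 264
290 [(160, np.float64(0.777), np.float64(0.116)), (162, np.float64(0.772), np.float64(0.117)), (164, np.float64(0.767), np.float64(0.117)), (166, np.float64(0.762), np.float64(0.114)), (168, np.float64(0.759), np.float64(0.106)), (170, np.float64(0.76), np.float64(0.079)), (172, np.float64(0.76), np.float64(0.057)), (174, np.float64(0.761), np.float64(0.026)), (176, np.float64(0.76), np.float64(0.005)), (178, np.float64(0.755), np.float64(0.0)), (180, np.float64(0.75), np.float64(-0.001))]
340 [(160, np
[... 764 characters left out ...]
.float64(0.76), np.float64(0.064)), (174, np.float64(0.76), np.float64(0.04)), (176, np.float64(0.76), np.float64(0.011)), (178, np.float64(0.756), np.float64(0.002)), (180, np.float64(0.751), np.float64(0.003))]
green [0.3698777  0.43817717] [-0.16871411 -0.10101533] 0.21716396077543498
wash [0.38665598 0.46329942] [0.24251487 0.29965755] 0.18026620933239057
beaker [0.39063591 0.45636309] [-0.40053348 -0.3305624 ] 0.0990975170922972
jar [0.44334235 0.4931613 ] [-0.49321141 -0.4451984 ] 0.07949288455867531
carr [0.49777788 0.64262327] [-0.14364182  0.12898266] 0.2831608204980449
scene rail ((0.6384701132774353, 0.0314406156539917), (0.3675996661186218, 0.17069533467292786), 89.4089126586914)
```

View pics/crop.png

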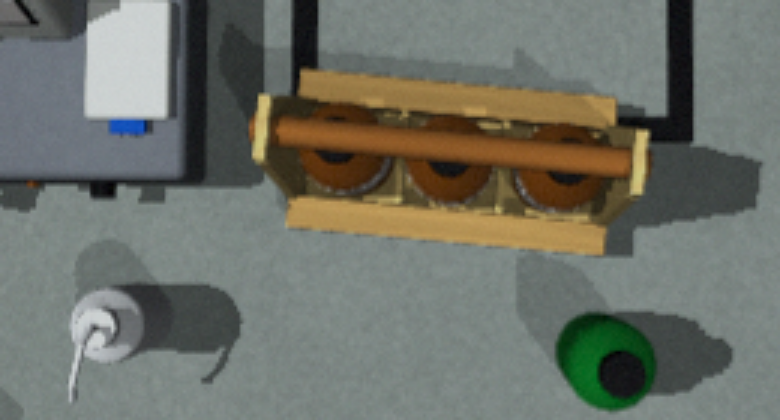

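```bash
cat >> h.py <<'E'
from scipy.spatial.transform import Rotation as Ro
def go(xyz,tilt,yaw=180,frm=None):
    """target: tool pointing down with tilt (deg) forward, tool y along world +y turned by yaw-180"""
    s=arm.sense(); R0=Ro.from_euler("xyz",s["tool_rot"],degrees=True); p0=s["ee_pos"]
    if frm: p0,R0=np.array(frm[0]),T(*frm[1:])
    R1=T(tilt,yaw); return np.round(R0.inv().apply(np.array(xyz)-p0)*100,2).tolist(),np.round((R0.inv()*R1).as_rotvec(degrees=True),2).tolist()
def T(tilt,yaw=180): return Ro.from_euler("z",yaw-180,degrees=True)*Ro.from_matrix(np.array([[-np.cos(np.radians(tilt)),0,np.sin(np.radians(tilt))],[0,1,0],[-np.sin(np.radians(tilt)),0,-np.cos(np.radians(tilt))]]))
E
python3 - <<'E'
from h import *
print(np.round(cams.get_calibration("wrist")["T_tool_cam"],3))
z=np.load("top.npz");P=z["P"];X,Y,Z=P[...,0],P[...,1],P[...,2]
k=(X>.48)&(X<.75)&(Y>.17)&(Y<.5)&(Z>.03)
print("colorim",np.percentile(X[k],[0.5,99]),np.percentile(Y[k],[.5,99]),np.percentile(Z[k],[10,50,99]))
print(go([.231,.581,.36],0)); print(go([.46,.18,.36],40)); 
E
```

```text
[[-0.001 -0.947 -0.322  0.082]
 [ 1.    -0.001 -0.001 -0.   ]
 [ 0.    -0.322  0.947 -0.143]
 [ 0.     0.     0.     1.   ]]
colorim [0.53840404 0.74755551] [0.21282707 0.46436297] [0.09855174 0.10402536 0.2037986 ]
([0.02, 0.03, -12.92], [-0.06, -0.02, -21.71])
([-36.09, -28.76, -12.9], [-7.63, -39.53, -20.79])
```

```bash
python3 - <<'E'
from h import *
print(go([.50,.18,.36],35)); 
E
```

```text
([-39.8, -27.28, -12.9], [-6.68, -34.59, -21.01])
```

Call:
play_rows --motion '[[[0,0,-4],[0,0,0]],[[0,0,-8],[0,0,-4]],[[0,0,-13],[0,0,-8]]]' --jaw 1 --force 60

```text
time_s: 0.4
ee_pos: [0.2309, 0.5802, 0.3613]
tool_rot: [-179.8, -0.0, 166.5]
wrist_force: [-0.2, 1.4, 0.2]
grip_width: 0.0442
grasp_force: 0.0
```

```bash
python3 - <<'E'
from h import *
print(go([.50,.18,.36],35)); 
E
```

```text
([-35.54, -32.6, 0.21], [-4.31, -34.9, -13.07])
```

Call:
play_rows --motion '[[[-3.5,-3.2,0],[-0.4,-3.5,-1.3]],[[-7,-6.4,0],[-0.8,-7,-2.6]],[[-10.6,-9.8,0],[-1.3,-10.5,-3.9]],[[-14.2,-13,0],[-1.7,-14,-5.2]],[[-17.7,-16.3,0],[-2.1,-17.5,-6.5]],[[-21.3,-19.6,0],[-2.6,-21,-7.8]],[[-25,-22.8,0],[-3,-24.4,-9.1]],[[-28.4,-26,0],[-3.5,-28,-10.4]],[[-32,-29.3,0],[-3.9,-31.4,-11.7]],[[-35.5,-32.6,0],[-4.3,-34.9,-13.1]]]'

```text
time_s: 1.4
ee_pos: [0.4993, 0.1782, 0.3615]
tool_rot: [179.9, 35.3, 179.9]
wrist_force: [0.9, 0.4, 0.6]
grip_width: -0.0
grasp_force: 0.0
```

```bash
python3 - <<'E'
from h import *
print(arm.sense()["qpos"])
for p in([.525,.18,.2],[.535,.18,.03],[.535,.115,.03]): print(go(p,35))
E
```

```text
[ 17.20971862   3.37602849 111.59982729 -18.53473466  32.35285804
 -59.88203242]
([7.22, 0.16, 14.67], [0.04, 0.25, -0.11])
([16.22, 0.13, 29.13], [0.04, 0.25, -0.11])
([16.2, -6.37, 29.12], [0.04, 0.25, -0.11])
```

Call:
play_rows --motion '[[[2.4,0.2,4.8],[0,0.2,0]],[[4.8,0.2,9.6],[0,0.2,0]],[[7.2,0.2,14.5],[0,0.2,0]],[[9,0.2,17.5],[0,0.2,0]],[[11,0.2,20.5],[0,0.2,0]],[[13,0.2,23.5],[0,0.2,0]],[[14.5,0.2,26.2],[0,0.2,0]],[[15.5,0.2,28],[0,0.2,0]],[[16.2,0.2,29.1],[0,0.2,0]],[[16.2,0.2,29.1],[0,0.2,0]]]'

```text
time_s: 2.4
ee_pos: [0.5746, 0.1929, 0.1167]
tool_rot: [179.4, 30.3, 179.8]
wrist_force: [0.1, -0.7, 0.8]
grip_width: 0.0002
grasp_force: 0.0
```

```bash
python3 - <<'E'
from h import *
s=arm.sense();print(s["qpos"],s["ee_pos"])
im,P=cloud("scene");cv2.imwrite("pics/s2.png",im[80:380,150:550,::-1])
E
```

```text
[ 15.36991464  29.93336831 117.10440618 -64.95218522   8.00394327
 -11.76138214] [0.57456425 0.19289456 0.11671348]
```

View pics/s2.png

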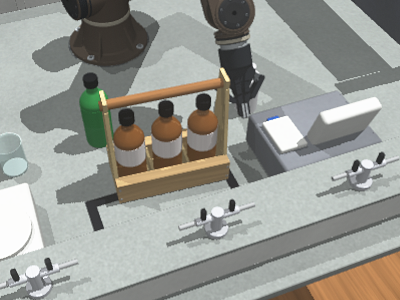

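The forward tilt runs into the wrist's joint 5 limit this close in, so pushing on the end isn't practical. Instead I'll push the front rail with open fingers at two points and a small tilt, moving slantwise.

```bash
python3 - <<'E'
from h import *
print(go([.47,.15,.36],15,177)); print(go([.465,0,.36],10,175))
E
```

```text
([-3.27, -4.07, -26.35], [1.64, 15.32, 2.66])
([-2.89, -19.07, -26.72], [2.22, 20.3, 4.63])
```

Call:
play_rows --motion '[[[-1,0,-4.5],[0.2,2,0.3]],[[-2,0,-9],[0.4,4,0.6]],[[-2.5,0,-13.5],[0.6,6,1]],[[-3,0,-18],[0.8,8,1.3]],[[-3,-1.5,-22.5],[1,10.5,1.8]],[[-3.2,-4,-26.3],[1.6,14,2.6]],[[-3.2,-8,-26.5],[1.8,16,3]],[[-3,-12,-26.6],[2,18,3.6]],[[-3,-16,-26.7],[2.1,19.5,4.2]],[[-2.9,-19,-26.7],[2.2,20.3,4.6]]]' --jaw -1

```text
time_s: 3.45
ee_pos: [0.4635, -0.0012, 0.3625]
tool_rot: [180.0, 10.2, 175.0]
wrist_force: [0.7, 0.1, -0.7]
grip_width: 0.0853
grasp_force: 0.0
```

```bash
python3 - <<'E'
from h import *
s=arm.sense();print(s["qpos"],s["ee_pos"],s["tool_rot"])
print(go([.465,0,.20],10,175),go([.465,0,.035],10,175))
E
```

```text
[ -8.68791387   3.52924828 104.58330469   0.75430294  61.73524898
 -94.02120658] [ 0.46348779 -0.00116521  0.36246342] [179.99280067  10.17574939 175.03446442]
([2.73, 0.13, 16.02], [0.01, 0.18, 0.03]) ([5.65, 0.13, 32.26], [0.01, 0.18, 0.03])
```

Call:
play_rows --motion '[[[0.8,0.1,4.8],[0,0.2,0]],[[1.6,0.1,9.6],[0,0.2,0]],[[2.5,0.1,14.4],[0,0.2,0]],[[3.3,0.1,19],[0,0.2,0]],[[4.1,0.1,23.5],[0,0.2,0]],[[4.8,0.1,27.5],[0,0.2,0]],[[5.3,0.1,30.5],[0,0.2,0]],[[5.7,0.1,32.5],[0,0.2,0]],[[5.9,0.1,33.8],[0,0.2,0]],[[5.9,0.1,33.8],[0,0.2,0]]]'

```text
time_s: 4.45
ee_pos: [0.4646, 0.0017, 0.0164]
tool_rot: [180.0, 9.7, 175.0]
wrist_force: [-1.0, -0.0, 0.7]
grip_width: 0.0853
grasp_force: 0.0
```

```bash
python3 - <<'E'
from h import *
s=arm.sense();print(s["qpos"],s["ee_pos"],s["tool_rot"])
im,P=cloud("scene");cv2.imwrite("pics/s3.png",cv2.resize(im[80:320,180:480,::-1],(750,600)))
for p in([.485,0,.02],[.505,-.006,.02],[.54,-.02,.02]):print(go(p,10,175))
E
```

```text
[ -8.26730034  35.52499196 127.9443214    4.8142046    6.87712755
 -98.03492956] [0.4645552  0.00168299 0.01644316] [179.97996348   9.69452011 175.03494478]
([-2.04, 0.01, 0.08], [0.02, -0.25, 0.03])
([-4.05, -0.42, 0.42], [0.02, -0.25, 0.03])
([-7.61, -1.51, 1.03], [0.02, -0.25, 0.03])
```

View pics/s3.png

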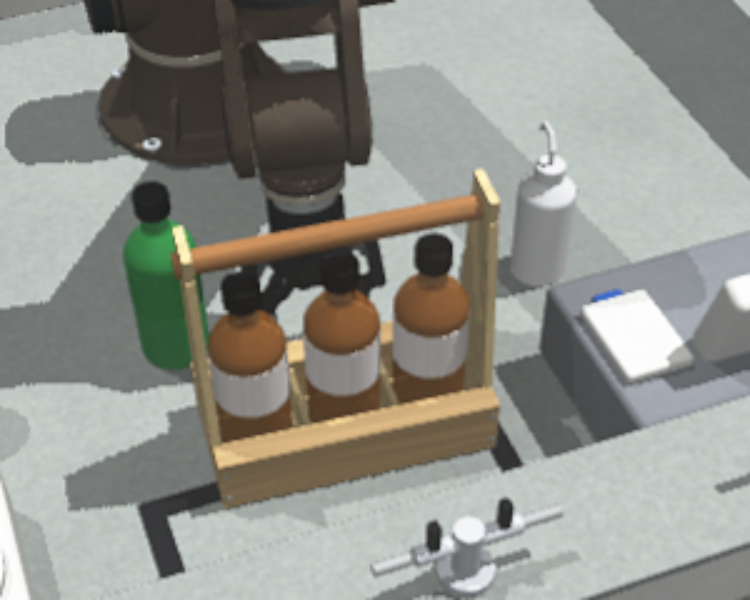

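The hand stands low behind the front rail, centred at about (310,290), clear of the green bottle and the wash bottle.

Call:
play_rows --motion '[[[-0.6,0,0],[0,0,0]],[[-1.2,0,0],[0,0,0]],[[-1.6,0,0.1],[0,0,0]],[[-2,0,0.1],[0,0,0]],[[-2.3,-0.1,0.2],[0,0,0]],[[-2.6,-0.2,0.2],[0,0,0]],[[-2.9,-0.3,0.2],[0,0,0]],[[-3.2,-0.4,0.3],[0,0,0]],[[-3.5,-0.5,0.3],[0,0,0]],[[-3.8,-0.6,0.3],[0,0,0]]]'

```text
time_s: 5.5
ee_pos: [0.4995, -0.0071, 0.02]
tool_rot: [180.0, 9.4, 175.1]
wrist_force: [-7.8, 2.7, -4.2]
grip_width: 0.0856
grasp_force: 4.1
```

```bash
cat >> h.py <<'E'
def meas():
    s=arm.sense();print("q",np.round(s["qpos"],1),"tcp",np.round(s["ee_pos"],4),np.round(s["tool_rot"],1),"F",np.round(s["wrist_force"],1))
    im,P=cloud("top");X,Y,Z=P[...,0],P[...,1],P[...,2]
    hsv=cv2.cvtColor(im,cv2.COLOR_RGB2HSV).astype(int)
    bar=(Z>.25)&(Z<.29)&(X>.5)&(X<.8)&(Y>-.25)&(Y<.25)&(hsv[...,1]>60)&(hsv[...,2]>60)
    m=(Z>.052)&(Z<.075)&(X>.48)&(X<.757)&(Y>-.23)&(Y<.19)&(hsv[...,1]>60)&(hsv[...,2]>90)
    for k,n in((bar,"bar"),(m,"rail")):
        r=cv2.minAreaRect(np.c_[X[k],Y[k]].astype(np.float32)); print(n,k.sum(),np.round(r[0],4),np.round(r[1],3),round(r[2],2))
    return im,P
E
python3 - <<'E'
from h import *
meas()
E
```

```text
q [ -8.7  36.1 122.8   3.3  11.7 -97. ] tcp [ 0.4995 -0.0071  0.02  ] [180.    9.4 175.1] F [-7.8  2.7 -4.2]
bar 1540 [ 0.5546 -0.0074] [0.287 0.089] 85.37
rail 2216 [ 0.5751 -0.0096] [0.276 0.138] 85.01
```

Call:
play_rows --motion '[[[-0.4,-0.15,0.07],[0,0,0]],[[-0.8,-0.3,0.14],[0,0,0]],[[-1.2,-0.45,0.21],[0,-0.5,0]],[[-1.6,-0.6,0.28],[0,-1,0]],[[-2.0,-0.75,0.35],[0,-1.5,0]],[[-2.4,-0.9,0.42],[0,-2,0]],[[-2.8,-1.05,0.49],[0,-2.5,0]],[[-3.2,-1.2,0.56],[0,-3,0]],[[-3.6,-1.35,0.62],[0,-3.5,0]],[[-4.0,-1.5,0.68],[0,-4,0]]]'

```text
time_s: 6.55
ee_pos: [0.5389, -0.0254, 0.0197]
tool_rot: [179.9, 13.4, 175.1]
wrist_force: [-8.3, 3.8, -4.6]
grip_width: 0.0854
grasp_force: 4.1
```

```bash
python3 - <<'E'
from h import *
meas()
E
```

```text
q [ -10.3   37.3  119.8    8.     9.6 -103.1] tcp [ 0.5389 -0.0254  0.0197] [179.9  13.4 175.1] F [-8.3  3.8 -4.6]
bar 1535 [ 0.5869 -0.0247] [0.287 0.099] 85.25
rail 2242 [ 0.6128 -0.0275] [0.276 0.138] 85.3
```

Call:
play_rows --motion '[[[-0.4,-0.15,0.09],[0,0,0]],[[-0.8,-0.3,0.18],[0,0,0]],[[-1.2,-0.45,0.28],[0,0,0]],[[-1.6,-0.6,0.38],[0,0,0]],[[-2.0,-0.75,0.48],[0,0,0]],[[-2.4,-0.9,0.57],[0,0,0]],[[-2.8,-1.05,0.66],[0,0,0]],[[-3.2,-1.2,0.76],[0,0,0]],[[-3.6,-1.35,0.86],[0,0,0]],[[-4.0,-1.5,0.95],[0,0,0]]]'

```text
time_s: 7.6
ee_pos: [0.5785, -0.0439, 0.0198]
tool_rot: [179.9, 13.4, 175.1]
wrist_force: [-8.1, 3.4, -4.4]
grip_width: 0.0854
grasp_force: 4.2
```

```bash
python3 - <<'E'
from h import *
meas()
for p in([.60,-.045,.02],[.615,-.05,.02],[.63,-.05,.02]):print(go(p,13,180))
E
```

```text
q [ -11.6   38.9  114.1    6.7   13.9 -103. ] tcp [ 0.5785 -0.0439  0.0198] [179.9  13.4 175.1] F [-8.1  3.4 -4.4]
bar 1519 [ 0.6234 -0.0435] [0.288 0.104] 85.44
rail 2063 [ 0.6526 -0.0454] [0.276 0.138] 85.18
([-2.0, 0.1, 0.48], [-1.07, 0.47, -4.79])
([-3.49, -0.27, 0.84], [-1.07, 0.47, -4.79])
([-4.94, -0.14, 1.19], [-1.07, 0.47, -4.79])
```

Call:
play_rows --motion '[[[-0.25,-0.03,0.06],[-0.1,0,-0.5]],[[-0.5,-0.06,0.12],[-0.2,0,-1]],[[-0.75,-0.08,0.18],[-0.3,0.1,-1.5]],[[-1.0,-0.1,0.24],[-0.4,0.2,-2]],[[-1.25,-0.12,0.3],[-0.5,0.2,-2.5]],[[-1.5,-0.15,0.36],[-0.6,0.2,-3]],[[-1.75,-0.18,0.42],[-0.8,0.3,-3.5]],[[-2.0,-0.2,0.48],[-0.9,0.4,-4]],[[-2.2,-0.22,0.53],[-1,0.4,-4.4]],[[-2.4,-0.24,0.58],[-1.1,0.5,-4.8]]]'

```text
time_s: 8.65
ee_pos: [0.6031, -0.0489, 0.0201]
tool_rot: [179.9, 12.9, 179.9]
wrist_force: [-9.3, -1.3, -2.0]
grip_width: 0.0855
grasp_force: 4.7
```

```bash
python3 - <<'E'
from h import *
meas()
for p in([.615,-.05,.02],[.63,-.05,.02]):print(go(p,13,180))
E
```

```text
q [ -12.    39.9  110.2    9.1   17.4 -110.4] tcp [ 0.6031 -0.0489  0.0201] [179.9  12.9 179.9] F [-9.3 -1.3 -2. ]
bar 1524 [ 0.646 -0.045] [0.286 0.109] 89.92
rail 1833 [ 0.678  -0.0449] [0.276 0.138] 89.19
([-1.11, -0.1, 0.27], [0.04, -0.02, -0.06])
([-2.57, -0.1, 0.61], [0.04, -0.02, -0.06])
```

Call:
play_rows --motion '[[[-0.2,0,0.05],[0,0,0]],[[-0.4,0,0.1],[0,0,0]],[[-0.6,0,0.14],[0,0,0]],[[-0.8,0,0.19],[0,0,0]],[[-0.95,0,0.23],[0,0,0]],[[-1.1,0,0.27],[0,0,0]],[[-1.2,0,0.29],[0,0,0]],[[-1.3,0,0.31],[0,0,0]]]'

```text
time_s: 9.5
ee_pos: [0.6161, -0.0487, 0.0201]
tool_rot: [179.9, 12.9, 180.0]
wrist_force: [-11.9, 0.8, 0.4]
grip_width: 0.0852
grasp_force: 5.6
```

Call:
play_rows --motion '[[[-0.05,0,0.01],[0,0,0]],[[-0.1,0,0.02],[0,0,0]],[[-0.1,0,0.02],[0,0,0]]]'

```text
time_s: 9.8
ee_pos: [0.6172, -0.0487, 0.0201]
tool_rot: [179.9, 12.9, 180.0]
wrist_force: [-10.7, -1.0, -0.3]
grip_width: 0.0854
grasp_force: 5.3
```

```bash
python3 - <<'E'
from h import *
meas()
E
```

```text
q [ -11.7   40.6  108.1    8.2   18.8 -109.2] tcp [ 0.6172 -0.0487  0.0201] [179.9  12.9 180. ] F [-10.7  -1.   -0.3]
bar 1493 [ 0.6582 -0.0443] [0.112 0.287] 0.3
rail 1602 [ 0.6894 -0.0451] [0.135 0.275] 0.07
```

No ledge contact yet, so I'll go on in small steps until the force rises.

Call:
play_rows --motion '[[[-0.06,0,0.01],[0,0,0]],[[-0.12,0,0.03],[0,0,0]],[[-0.18,0,0.04],[0,0,0]],[[-0.18,0,0.04],[0,0,0]]]'

```text
time_s: 10.25
ee_pos: [0.6173, -0.0487, 0.02]
tool_rot: [179.9, 12.7, 180.0]
wrist_force: [-21.6, -1.9, 7.2]
grip_width: 0.0854
grasp_force: 10.4
```

The TCP has stopped while the force doubled, so the back is against the ledge. Now I'll withdraw.

Call:
play_rows --motion '[[[0.3,0,-0.05],[0,0,0]],[[1,0,-0.2],[0,0,0]],[[2.5,0,-0.5],[0,0,0]],[[4.5,0,-1],[0,0,0]],[[7,0,-2],[0,0,0]],[[8.5,0,-5],[0,0,0]],[[8.5,0,-9],[0,0,0]],[[8.5,0,-14],[0,0,0]],[[8.5,0,-19],[0,0,0]],[[8.5,0,-24],[0,0,0]]]'

```text
time_s: 11.25
ee_pos: [0.483, -0.049, 0.2374]
tool_rot: [-179.9, 13.3, 180.0]
wrist_force: [0.4, 0.4, 0.5]
grip_width: 0.0851
grasp_force: 0.0
```

```bash
python3 - <<'E'
from h import *
im,P=meas(); cv2.imwrite("pics/end.png",im[...,::-1])
X,Y,Z=P[...,0],P[...,1],P[...,2]
k=(Z>.05)&(Z<.072)&(X>.70)&(X<.757)&(Y>-.2)&(Y<.1)
for a,b in((-.17,-.12),(-.07,-.02),(.03,.08)):
    j=k&(Y>a)&(Y<b); print(np.nanpercentile(X[j],[5,50,97]),j.sum())
E
```

```text
q [ -15.4   12.   115.6    5.4   39.6 -109.2] tcp [ 0.483  -0.049   0.2374] [-179.9   13.3  180. ] F [0.4 0.4 0.5]
bar 1458 [ 0.6904 -0.044 ] [0.287 0.048] 89.99
rail 1762 [ 0.6893 -0.0451] [0.135 0.274] 0.08
[0.74339669 0.75067231 0.75659358] 109
[0.742429   0.74914446 0.75629215] 120
[0.74447192 0.75004127 0.75595725] 97
```

View pics/end.png

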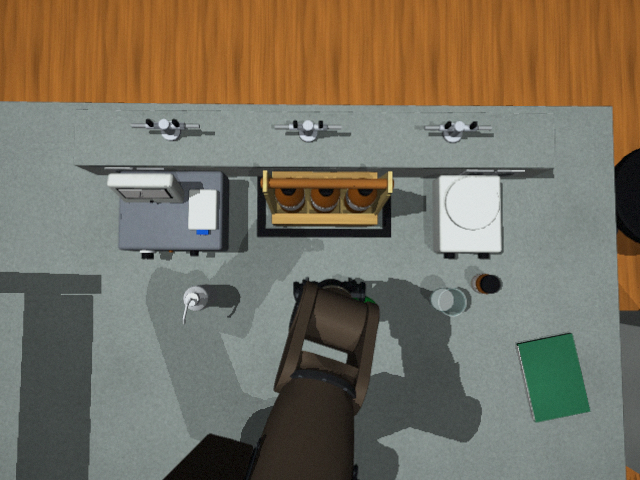

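The carrier sits centred between the tape lines and flat on the ledge. The wash bottle (195,298), beaker (443,300) and jar (488,284) haven't moved. I'll raise the arm clear of the green bottle and hand in.

Call:
play_rows --motion '[[[-1,1,-4],[0,0,0]],[[-2,2,-8],[0,0,0]],[[-2,3,-11],[0,0,0]],[[-2,3,-11],[0,0,0]],[[-2,3,-11],[0,0,0]]]'

```text
time_s: 11.8
ee_pos: [0.4778, -0.0187, 0.3471]
tool_rot: [-179.9, 13.4, -180.0]
wrist_force: [-0.3, 1.1, -0.8]
grip_width: 0.0852
grasp_force: 0.0
```

```bash
python3 - <<'E'
from h import *
im,P=meas(); X,Z=P[...,0],P[...,2]
print(np.round(arm.sense()["wrist_force"],1))
v,u=np.mgrid[0:480,0:640]
k=(u>335)&(u<385)&(v>285)&(v<335);print("green px",(k&(im[...,1]>im[...,0].astype(int)+40)).sum())
print(arm.job_done())
E
```

```text
q [ -11.6    4.4  106.4    3.1   56.1 -103. ] tcp [ 0.4778 -0.0187  0.3471] [-179.9   13.4 -180. ] F [-0.3  1.1 -0.8]
bar 1458 [ 0.6907 -0.0439] [0.287 0.05 ] 89.91
rail 1755 [ 0.6895 -0.045 ] [0.135 0.274] 0.06
[ 0.4 -0.4 -0.4]
green px 247
the job is handed in; nothing more can be done
None
```

The carrier is parked with its back flat against the ledge, about 1 mm off the middle between the side lines and square to them; the wash bottle, beaker and jar look unmoved, and the job was handed in at about 12 s, though no verdict came back.

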